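# Index the source slide under the detector and hold it in the notch

### The job

On the counting stand, first press the lift lever at the side of the head down to its stop, so that the detector probe rises out of the way. Then grip the upright handle of the source slide, draw it along the rail until the slide clicks into the ball-detent notch under the probe, without running past it, and finish while still holding the handle with the slide steady in the notch. Leave the lever down and do not disturb the pots and the tin standing round the stand.

Things in the scene. Friction and masses are not known exactly. Their poses are not given: they have to be found in the camera images.
- counting_stand: Bench counting stand, fixed: grey base 100 x 235 mm (x -45 to 55, y -105 to 130), rail along y; a post behind carries a white head (x -22 to 53, y +-22, z 88 to 124 mm; socket on it to 145) with a round 32 mm probe below. Origin on the desk under the probe axis; z up, -x = front. The slide starts on the +y side and is drawn towards -y; the lever sticks out of the head on the -y side.
- notch (a point): Middle of the notch, an 8 mm wide groove across the top of the rail, under the probe's axis, 24 mm above the desk. Fixed on the stand.
- lift_lever (a joint): Lever angle, rad: 0 = up (knob 0.35 above level), 0.65 = down at the stop (0.30 below level). Pivot along the stand's x axis at its y -31, z 112 mm; knob 70 mm from it. Pressing the knob down from above, about 2 N, raises angle and probe (15 mm); it stays where left. With the lever up the probe blocks the slide about 33 mm before the notch.
- lever_end (a point): Centre of the lever's black knob, a lying cylinder 16 mm across and 26 mm long (along the stand's x axis). It moves with the lever, from 136 mm above the desk (up) to about 91 mm (down at the stop), about 97 mm to the -y side of the probe's axis.
- carriage (a joint): Travel of the source slide along the rail, m, growing in the stand's -y direction: starts between 0 and 0.04, notch at 0.095, end stop at 0.125. Friction about 1 N; a spring ball in it drops into the notch within about 4 mm of it, and then about 7 N along the rail is needed to get it out.
- grip (a point): Middle of the slide's upright black handle, 56 mm above the desk: a block 16 mm thick along the rail (stand y), 24 mm across (stand x), z 28 to 72 mm, 95 mm in front (stand -x) of the slide's middle on a flat tongue 14 mm wide with its top at 35 mm. Moves with the slide, does not turn; with the slide in the notch it is straight in front of the notch.
- pot_dark: Bystander: sample pot with dark contents and a white lid, 56 mm across, 60 mm tall, loose, in front of the stand at the -y side. Origin under its centre.
- pot_pale: Bystander: sample pot with pale contents and a white lid, 50 mm across, 54 mm tall, loose, in front of the stand beyond the slide's start. Origin under its centre.
- tin: Bystander: flat grey tin, 66 mm across, 24 mm tall, loose, past the +y end of the stand. Origin under its centre.
- small_pot: Bystander: sample pot with yellow contents and a white lid, 50 mm across, 54 mm tall, loose, past the -y end of the stand. Origin under its centre.

How it is judged (in metres and radians):
On the way, in this order (a step that is already met when the one before it is completed fails the run):
1. the lever is pressed down while the slide is still short of the probe (value of joint lift_lever above 0.52 rad and value of joint carriage below 0.07 m), for 0.2 s.
2. the slide, held by its handle, is in the notch (value of joint carriage between 0.0925 and 0.0975 m and contact force between the fingers and carriage above 4 N), for 0.3 s.
At the end, for the whole second after the job is handed in: The slide rests within 2.5 mm of the notch, still (under 10 mm/s), its handle gripped by the fingers (over 4 N, grasp point within 35 mm of the handle's middle), and the lift lever is down (over 0.52 of 0.65 rad) (all of step 2 and velocity of joint carriage between -0.01 and 0.01 m/s and distance between the grasp point and grip below 0.035 m and value of joint lift_lever above 0.52 rad); the arm keeps its last pose, push and grip.
It fails at once if the slide is run more than 9 mm past the notch (value of joint carriage above 0.104 m).
It fails at once if a pot or the tin is pushed over 25 mm away (distance of any of pot_dark, pot_pale, tin, small_pot from where it was at the start of the episode above 0.025 m).
It fails at once if a pot is tipped over (angle between any of pot_dark, pot_pale, small_pot's own z axis and vertical above 0.5 rad).
It also fails if it takes over 51 s, if anything falls off the work surface, if the arm or the gripper's body presses on something with over 40 N, if the wrist force passes 120 N, or if a joint passes its speed limit or range.

### The arm

A 7-joint arm with a two-finger parallel gripper is mounted at the origin on a cart in front of the work surface, level with it; the furniture and walls round the work are solid. World frame = base frame: x ahead of the robot, y to its left, z up, the work surface at z = 0. Lengths are in mm, angles in rad, forces in N, time in s.
With the tool pointing down it reaches from about 400 to 850 mm from the base axis. Payload 10.4 kg.
Tool frame: the origin (TCP) lies on the centre line of the jaws, within the pads' length; the fingertips stand 25 mm ahead of it and the grasp point (between the pads) lies 6 mm ahead of it (bot.tip_reach is the distance from the TCP to the fingertips, in mm); z points along the fingers, y is the line along which they close (so a half turn about z gives the same grasp; the last joint's range is limited). The gripper opens to 85 mm and grips with 20 to 120 N. Pads are 22 mm wide; open, the fingers measure 114 mm over their backs; the gripper's body (76 mm by 85 mm) begins 54 mm behind the grasp point. The pads swing forward as they close: fully open they stand 13 mm farther back than shut.
Start: joints at [-1.18, 0.332, -0.065, 1.46, 0.022, 1.35, -0.088], TCP at [251.296, 572.275, 256.338] pointing down, gripper open.
Joint ranges: [-2.6, 2.6], [-0.5, 2.12], [-1.47, 1.34], [0.16, 2.42], [-1.27, 4.41], [0.06, 2.06], [-2.6, 2.6]. Speed limits (rad/s): [2.22, 2.22, 2.79, 2.79, 3.14, 3.14, 3.14].

### API

Orientations are given as a 3x3 rotation matrix whose columns are the frame's x, y, z axes.
In Python, from cell import bot gives the robot as it stands.
- The arm moves only by the tool servo_tool, never from a script. Its argument "increments" is a list of rows, each an object of numbers: "hand": the closure, from -1 (fully open) to 1 (shut); "tx", "ty", "tz": the shift along the tool's x, y, z in cm; "yaw": the turn about the tool's z in degrees. In form: [{"hand": .., "tx": .., "ty": .., "tz": .., "yaw": ..}, ...]. A call has exactly 5 rows; each row shifts and turns the commanded pose from where the row before left it, along the tool's axes as they then stand; what a row does not reach is not made up. A row lasts 1/8 s, in which the tool goes at most 62.5 mm and 10.7 degrees, less where a joint would pass 70% of its speed; a pose out of reach is approached as far as the arm can. A call is refused whole if a number of a shift passes 6.25 or a number of a turn 10.7, either way. A call with a gripper value outside its range is refused whole. The fingers move at their own pace and stop on an object; "force" is the grip in N (left out, the last holds). Time passes only in rows, so rows that do not move let the fingers close, or fill a call up. It gives the time, the measured TCP pose, the force, the opening and the grip force at its end, in the units of the state.
- bot.sense(): the state, without advancing time (a new reading comes with each control period).
- bot.grab_frame(name): name is "scene" or "top"; returns (picture, depth): 480x640x3 uint8, red, green, blue; 480x640 float32, mm along the optical axis (not along the pixel's ray), 0 where there is no reading.
- bot.camera_params(name): a dict with "K" (3x3 intrinsics, pixels), "cam_to_world" (4x4, takes a point from camera to world coordinates). Camera axes: x right, y down, z forward; pixel columns grow to the right and rows downward; lengths in mm; the calibration is good to about 2 mm. A picture is of the moment at which its call begins. camera_params takes no time and is no camera call.
- bot.job_done(): hands the job in; it is judged then, once.
The state is a dict: "time_s": time; "qpos": joint angles; "qvel": joint speeds; "joint_torque": joint torques, N m; "tool_pos": TCP position; "orientation": TCP orientation; "contact_force": force on the tool from outside, world axes, zero at the start; "wrist_torque": the same for the moment, N m; "gripper_width": opening from 0.0 (shut) to 1.0 (fully open); "grip_force": force on a finger pad.
Only numpy, scipy, OpenCV 4.12 (cv2) and the standard library are available. Lean on these libraries where they do the work, as an engineer would, in place of code of your own. Each camera call takes 0.05 s, during which the arm holds its last target. There are 200 camera calls.

## Working session

There is one attempt and no reset: what is moved stays moved. The work goes in short steps, Python scripts to look and compute and a tool call to move; the robot and the scene stay as the last step left them, time stands still between calls to the robot, and variables do not carry over. Pictures are saved under pics/ and viewed, at most 10 in all, crops included, and the job is handed in when it is done.

Besides the shell and the picture viewer there is one more tool, called as name([rows], argument=value, ...), one row to a line, values as JSON. servo_tool: Moves the arm, as the interface text tells. Its arguments: {"type":"object","properties":{"increments":{"type":"array"},"force":{"type":"number"}},"required":["increments"]}

```bash
mkdir -p pics; ls; cat > h.py <<'E'
import numpy as np, cv2
from cell import bot
def cloud(name):
    im,d=bot.grab_frame(name); c=bot.camera_params(name); K=c["K"];T=np.array(c["cam_to_world"])
    v,u=np.mgrid[:480,:640]; 
    P=np.stack([(u-K[0][2])/K[0][0]*d,(v-K[1][2])/K[1][1]*d,d],-1)@T[:3,:3].T+T[:3,3]
    P[d==0]=np.nan
    return im,d,P
E
python3 - <<'E'
from h import *
for n in("scene","top"):
    im,d,P=cloud(n); cv2.imwrite(f"pics/{n}0.png",im[...,::-1]); np.save(n+"0.npy",P); print(n,bot.camera_params(n)["cam_to_world"],(d>0).mean())
s=bot.sense(); print({k:np.round(v,3).tolist() for k,v in s.items()})
E
```

```text
pics
scene [[ 8.01661459e-01 -4.42827695e-01  4.01550167e-01  1.95897386e+02]
 [-5.97519648e-01 -6.13363990e-01  5.16483190e-01 -3.24693060e+02]
 [ 1.75833517e-02 -6.53978783e-01 -7.56308520e-01  7.96955367e+02]
 [ 0.00000000e+00  0.00000000e+00  0.00000000e+00  1.00000000e+00]] 0.995986328125
top [[-2.58229435e-02 -9.90897531e-01  1.32118353e-01  4.51798917e+02]
 [-9.98977168e-01  2.06714490e-02 -4.02157842e-02  1.50824171e+02]
 [ 3.71186434e-02 -1.33021708e-01 -9.90417807e-01  9.67854210e+02]
 [ 0.00000000e+00  0.00000000e+00  0.00000000e+00  1.00000000e+00]] 0.9957649739583333
{'time_s': 0.1, 'qpos': [-1.18, 0.333, -0.065, 1.461, 0.022, 1.35, -0.088], 'qvel': [0.001, -0.001, 0.0, -0.001, 0.001, -0.001, 0.0], 'joint_torque': [0.001, -62.674, 0.049, -39.243, 0.016, 0.007, 0.0], 'tool_pos': [251.156, 571.981, 255.627], 'orientation': [[-0.916, 0.402, -0.0], [0.402, 0.916, -0.001], [-0.0, -0.001, -1.0]], 'contact_force': [-0.111, -0.252, 1.167], 'wrist_torque': [0.04, -0.013, -0.038], 'grip_force': 0.0, 'gripper_width': 1.0}
```

View pics/scene0.png

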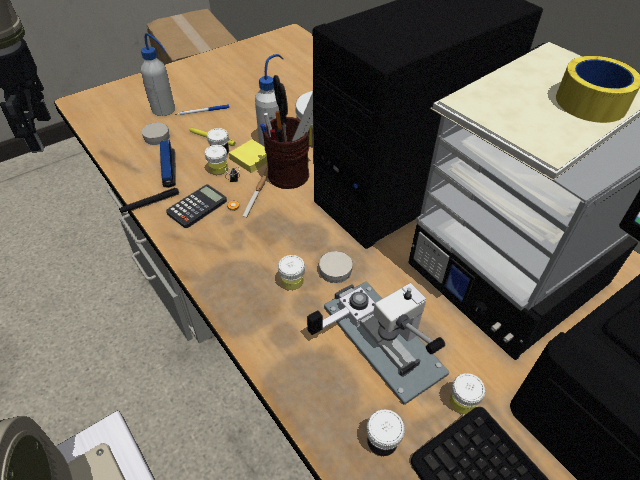

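View pics/top0.png

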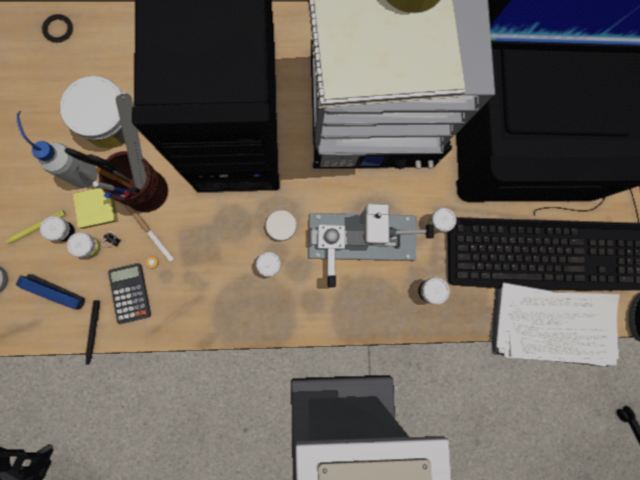

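The scene view shows the handle at (314,322), the knob at (435,345) and the head at (400,310). The top view shows the handle at (332,281), the knob at (430,231), the head at (377,222) and the base at about x 308–416, y 213–261.

```bash
python3 - <<'E'
from h import *
P=np.load("top0.npy"); im=cv2.imread("pics/top0.png").astype(int)
V,U=np.mgrid[:480,:640]
def box(u0,u1,v0,v1): return (U>=u0)&(U<u1)&(V>=v0)&(V<v1)
dark=im.max(2)<60
def rep(n,m,P=P): q=P[m]; print(n,m.sum(),np.nanmedian(q,0).round(1),np.nanmin(q,0).round(0),np.nanmax(q,0).round(0))
rep("handle",box(322,342,272,292)&dark&(P[...,2]>60))
rep("knob",box(422,438,218,244)&dark&(P[...,2]>100))
rep("head",box(355,400,195,250)&(P[...,2]>115)&(P[...,2]<130))
for n,b in dict(dark=(415,455,272,310),pale=(250,285,248,283),tin=(262,300,205,245),small=(430,460,205,236)).items():
    rep(n,box(*b)&(P[...,2]>15)&(im.min(2)>130))
m=box(300,425,205,268)&(P[...,2]>4)&(P[...,2]<18)&(im.max(2)-im.min(2)<45)
pts=P[m][:,:2].astype(np.float32); rep("base",m); print(cv2.minAreaRect(pts))
Ps=np.load("scene0.npy"); ims=cv2.imread("pics/scene0.png").astype(int); dk=ims.max(2)<60
rep("handle_s",box(302,328,308,338)&dk&(Ps[...,2]>20),Ps)
rep("handle_top_s",box(302,328,308,338)&dk&(Ps[...,2]>69),Ps)
rep("knob_s",box(424,448,333,356)&dk&(Ps[...,2]>90),Ps)
E
```

```text
handle 74 [482.3  80.4  72. ] [472.  74.  68.] [492.  87.  75.]
knob 96 [ 569.8 -103.1  142.3] [ 558. -112.  137.] [583. -97. 148.]
head 948 [584.1  -8.4 124. ] [551. -51. 115.] [627.  16. 130.]
dark 531 [ 458.5 -134.6   59.3] [ 432. -161.   54.] [ 484. -109.   64.]
pale 464 [520.7 207.1  53.5] [498. 183.  38.] [546. 232.  59.]
tin 710 [606.4 181.3  23.4] [575. 150.  19.] [639. 212.  30.]
small 409 [ 606.9 -163.2   53.7] [ 583. -200.   20.] [ 632. -139.   58.]
base 2703 [559.7   5.   12. ] [ 525. -114.    4.] [648. 124.  18.]
((588.771240234375, 3.8054351806640625), (237.689453125, 118.84837341308594), 87.75756072998047)
handle_s 283 [478.8  72.2  60.4] [470.  69.  29.] [493.  87.  74.]
handle_top_s 93 [481.6  77.3  70.7] [471.  69.  69.] [493.  85.  74.]
knob_s 184 [ 566.9 -106.6  140.6] [ 556. -113.  129.] [582. -95. 145.]
```

Both views agree. The stand's yaw is about -2.2° and its origin about (573.5, -7). The knob is at (570,-104), its top at z≈144. The handle is at (482,79), so carriage ≈ 0.013, and in the notch it would be at (478.5,-3.4). First I'll turn the tool to align with the stand and shut the fingers.

servo_tool([
  {"hand": 1, "tx": 0, "ty": 0, "tz": 0, "yaw": -10},
  {"hand": 1, "tx": 0, "ty": 0, "tz": 0, "yaw": -10},
  {"hand": 1, "tx": 0, "ty": 0, "tz": 0, "yaw": -1.5},
  {"hand": 1, "tx": -2, "ty": -4, "tz": 0, "yaw": 0},
  {"hand": 1, "tx": -2, "ty": -4, "tz": 0, "yaw": 0},
], force=30)

```text
time_s: 0.72
tool_pos: [288.4, 489.8, 255.9]
orientation: [[-0.999, 0.041, -0.0], [0.041, 0.999, -0.0], [0.0, -0.0, -1.0]]
contact_force: [0.3, 0.3, 1.0]
gripper_width: -0.002
grip_force: 0.0
```

servo_tool([
  {"hand": 1, "tx": -2, "ty": -5, "tz": 0, "yaw": 0},
  {"hand": 1, "tx": -2, "ty": -5, "tz": 0, "yaw": 0},
  {"hand": 1, "tx": -2, "ty": -5, "tz": 0, "yaw": 0},
  {"hand": 1, "tx": -2, "ty": -5, "tz": 0, "yaw": 0},
  {"hand": 1, "tx": -2, "ty": -5, "tz": 0, "yaw": 0},
])

```text
time_s: 1.35
tool_pos: [378.8, 235.3, 256.4]
orientation: [[-0.999, 0.042, 0.0], [0.042, 0.999, 0.001], [-0.0, 0.001, -1.0]]
contact_force: [1.0, 0.4, -0.1]
gripper_width: -0.004
grip_force: 0.0
```

servo_tool([
  {"hand": 1, "tx": -2.2, "ty": -4.2, "tz": 0, "yaw": 0},
  {"hand": 1, "tx": -2.6, "ty": -4.2, "tz": 0, "yaw": 0},
  {"hand": 1, "tx": -2.6, "ty": -4.2, "tz": 0, "yaw": 0},
  {"hand": 1, "tx": -2.6, "ty": -4.2, "tz": 0, "yaw": 0},
  {"hand": 1, "tx": -2.6, "ty": -4.2, "tz": 0, "yaw": 0},
])

```text
time_s: 1.98
tool_pos: [496.8, 21.0, 256.4]
orientation: [[-0.999, 0.042, 0.0], [0.042, 0.999, 0.0], [-0.0, 0.0, -1.0]]
contact_force: [0.1, 0.4, -0.5]
gripper_width: -0.0
grip_force: 0.0
```

servo_tool([
  {"hand": 1, "tx": -2.6, "ty": -4, "tz": 1, "yaw": 0},
  {"hand": 1, "tx": -2.6, "ty": -4, "tz": 1, "yaw": 0},
  {"hand": 1, "tx": -2.6, "ty": -4, "tz": 2, "yaw": 0},
  {"hand": 1, "tx": 0, "ty": 0, "tz": 2, "yaw": 0},
  {"hand": 1, "tx": 0, "ty": 0, "tz": 1.5, "yaw": 0},
])

```text
time_s: 2.6
tool_pos: [569.3, -100.7, 180.1]
orientation: [[-0.999, 0.042, -0.001], [0.042, 0.999, 0.0], [0.001, -0.0, -1.0]]
contact_force: [-0.3, 0.0, 0.4]
gripper_width: -0.001
grip_force: 0.0
```

```bash
python3 - <<'E'
from h import *
im,d,P=cloud("scene"); cv2.imwrite("pics/s1.png",cv2.resize(im[220:440,260:540,::-1],None,fx=2.5,fy=2.5))
print(bot.sense()["tool_pos"].round(1) if hasattr(bot.sense()["tool_pos"],'round') else bot.sense()["tool_pos"])
E
```

```text
[568.5 -99.9 178.4]
```

View pics/s1.png

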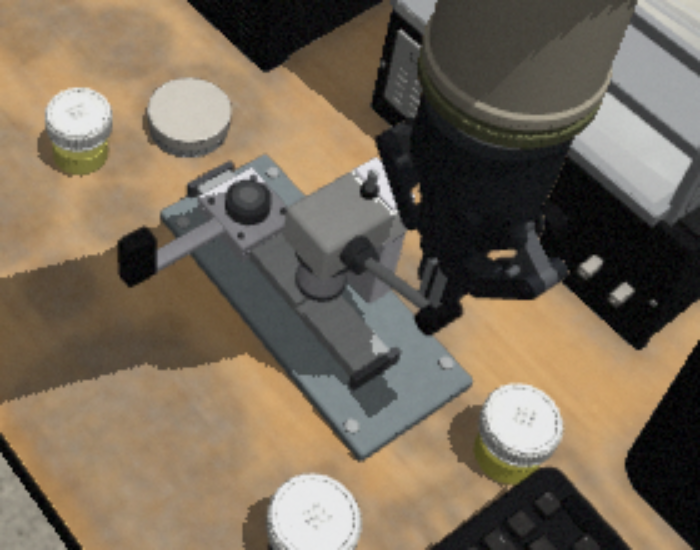

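The crop shows the shut fingertips just above the knob at crop (440,315), with the handle and pots undisturbed. Now I'll press.

servo_tool([
  {"hand": 1, "tx": 0, "ty": -0.4, "tz": 0.6, "yaw": 0},
  {"hand": 1, "tx": 0, "ty": 0, "tz": 0.8, "yaw": 0},
  {"hand": 1, "tx": 0, "ty": 0, "tz": 0.8, "yaw": 0},
  {"hand": 1, "tx": 0, "ty": 0, "tz": 0.8, "yaw": 0},
  {"hand": 1, "tx": 0, "ty": 0, "tz": 0.8, "yaw": 0},
])

```text
time_s: 3.28
tool_pos: [569.5, -104.5, 142.9]
orientation: [[-0.999, 0.039, 0.0], [0.039, 0.999, 0.0], [-0.0, 0.0, -1.0]]
contact_force: [0.1, -2.0, 1.6]
gripper_width: -0.001
grip_force: 0.9
```

servo_tool([
  {"hand": 1, "tx": 0, "ty": 0, "tz": 0.6, "yaw": 0},
  {"hand": 1, "tx": 0, "ty": 0, "tz": 0.6, "yaw": 0},
  {"hand": 1, "tx": 0, "ty": 0, "tz": 0.3, "yaw": 0},
  {"hand": 1, "tx": 0, "ty": 0, "tz": 0, "yaw": 0},
  {"hand": 1, "tx": 0, "ty": 0, "tz": 0, "yaw": 0},
])

```text
time_s: 3.9
tool_pos: [569.4, -104.5, 128.3]
orientation: [[-0.999, 0.039, -0.0], [0.039, 0.999, 0.0], [0.0, 0.0, -1.0]]
contact_force: [-0.5, -0.2, 0.9]
gripper_width: -0.004
grip_force: 0.0
```

servo_tool([
  {"hand": 1, "tx": 0, "ty": 0, "tz": 0.3, "yaw": 0},
  {"hand": 1, "tx": 0, "ty": 0, "tz": 0.3, "yaw": 0},
  {"hand": 1, "tx": 0, "ty": 0, "tz": 0, "yaw": 0},
  {"hand": 1, "tx": 0, "ty": 0, "tz": 0, "yaw": 0},
  {"hand": 1, "tx": 0, "ty": 0, "tz": 0, "yaw": 0},
])

```text
time_s: 4.53
tool_pos: [569.9, -104.3, 123.8]
orientation: [[-0.999, 0.038, 0.001], [0.038, 0.999, 0.001], [-0.001, 0.001, -1.0]]
contact_force: [-5.9, 3.4, 16.3]
gripper_width: 0.002
grip_force: 8.2
```

```bash
python3 - <<'E'
from h import *
im,d,P=cloud("scene"); cv2.imwrite("pics/s2.png",cv2.resize(im[220:440,260:540,::-1],None,fx=2.5,fy=2.5))
E
```

```text
(no output)
```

View pics/s2.png

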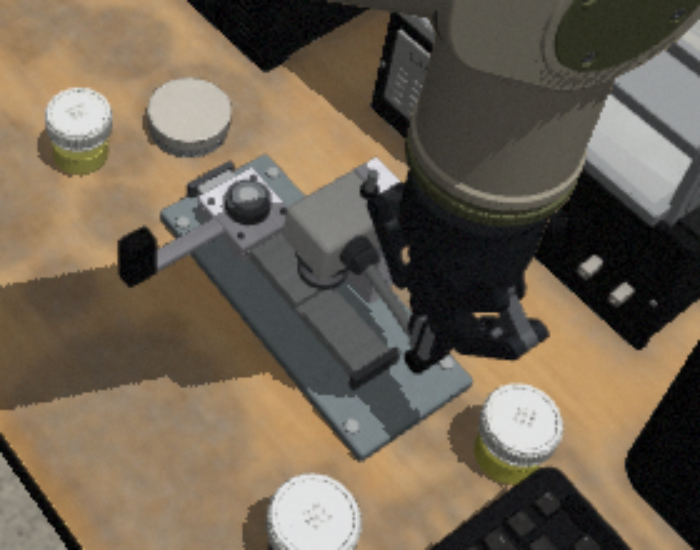

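16 N at TCP z 123.8 means the lever is at its stop, and the crop shows the probe raised and the lever down. Next I'll rise and move over the handle, opening the fingers on the way.

servo_tool([
  {"hand": 1, "tx": 0, "ty": 0, "tz": -2, "yaw": 0},
  {"hand": 1, "tx": 0, "ty": 0, "tz": -3, "yaw": 0},
  {"hand": 1, "tx": 1, "ty": 0, "tz": -3, "yaw": 0},
  {"hand": 1, "tx": 3, "ty": 3, "tz": 0, "yaw": 0},
  {"hand": 1, "tx": 3, "ty": 4, "tz": 0, "yaw": 0},
])

```text
time_s: 5.2
tool_pos: [501.5, -32.0, 202.3]
orientation: [[-0.999, 0.041, 0.001], [0.041, 0.999, -0.0], [-0.001, -0.0, -1.0]]
contact_force: [0.9, 0.6, 1.3]
gripper_width: 0.0
grip_force: 0.0
```

servo_tool([
  {"hand": -1, "tx": 2.5, "ty": 4, "tz": 0, "yaw": 0},
  {"hand": -1, "tx": 0, "ty": 4, "tz": 0, "yaw": 0},
  {"hand": -1, "tx": 0, "ty": 3, "tz": 0, "yaw": 0},
  {"hand": -1, "tx": 0, "ty": 0, "tz": 2, "yaw": 0},
  {"hand": -1, "tx": 0, "ty": 0, "tz": 2, "yaw": 0},
])

```text
time_s: 5.82
tool_pos: [481.5, 79.4, 161.7]
orientation: [[-0.999, 0.038, 0.0], [0.038, 0.999, 0.0], [-0.0, 0.0, -1.0]]
contact_force: [-0.1, 0.0, 0.6]
gripper_width: 1.001
grip_force: 0.0
```

```bash
python3 - <<'E'
from h import *
im,d,P=cloud("scene"); cv2.imwrite("pics/s3.png",cv2.resize(im[200:420,240:520,::-1],None,fx=2.5,fy=2.5))
V,U=np.mgrid[:480,:640]
m=(U>302)&(U<328)&(V>308)&(V<338)&(im.max(2)<60)&(P[...,2]>20)&(P[...,2]<80)
q=P[m];print(m.sum(),np.nanmin(q,0),np.nanmax(q,0))
print(bot.sense()["tool_pos"],bot.sense()["gripper_width"])
E
```

```text
279 [469.55591219  68.98726184  30.16682159] [493.20152677  85.67491284  73.23956659]
[480.12006941  78.83378396 159.16815988] 1.0010890019102734
```

View pics/s3.png

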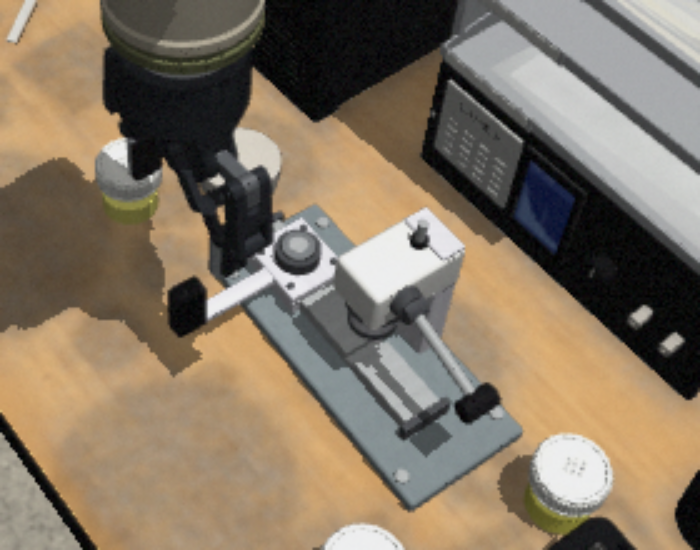

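The lever stays down and the gripper is above the handle at crop (188,305). Descending and gripping.

servo_tool([
  {"hand": -1, "tx": -0.1, "ty": -0.1, "tz": 2.5, "yaw": 0},
  {"hand": -1, "tx": 0, "ty": 0, "tz": 2.5, "yaw": 0},
  {"hand": -1, "tx": 0, "ty": 0, "tz": 2.5, "yaw": 0},
  {"hand": -1, "tx": 0, "ty": 0, "tz": 1.8, "yaw": 0},
  {"hand": -1, "tx": 0, "ty": 0, "tz": 0, "yaw": 0},
])

```text
time_s: 6.5
tool_pos: [481.7, 77.6, 68.5]
orientation: [[-0.999, 0.039, -0.002], [0.039, 0.999, -0.001], [0.002, -0.001, -1.0]]
contact_force: [0.3, -0.5, 0.2]
gripper_width: 0.996
grip_force: 0.0
```

servo_tool([
  {"hand": 0.2, "tx": 0, "ty": 0, "tz": 0, "yaw": 0},
  {"hand": 0.5, "tx": 0, "ty": 0, "tz": 0, "yaw": 0},
  {"hand": 1, "tx": 0, "ty": 0, "tz": 0, "yaw": 0},
  {"hand": 1, "tx": 0, "ty": 0, "tz": 0, "yaw": 0},
  {"hand": 1, "tx": 0, "ty": 0, "tz": 0, "yaw": 0},
], force=30)

```text
time_s: 7.12
tool_pos: [482.6, 78.3, 69.7]
orientation: [[-0.999, 0.039, 0.0], [0.039, 0.999, 0.001], [-0.0, 0.001, -1.0]]
contact_force: [-2.4, 1.2, 7.0]
gripper_width: 0.179
grip_force: 35.2
```

servo_tool([
  {"hand": 1, "tx": 0, "ty": -0.8, "tz": 0, "yaw": 0},
  {"hand": 1, "tx": 0, "ty": -1.5, "tz": 0, "yaw": 0},
  {"hand": 1, "tx": 0, "ty": -1.5, "tz": 0, "yaw": 0},
  {"hand": 1, "tx": 0, "ty": -1.4, "tz": 0, "yaw": 0},
  {"hand": 1, "tx": 0, "ty": 0, "tz": 0, "yaw": 0},
])

```text
time_s: 7.75
tool_pos: [480.4, 25.0, 69.7]
orientation: [[-0.999, 0.04, -0.0], [0.04, 0.999, -0.0], [0.0, -0.0, -1.0]]
contact_force: [-2.8, -1.2, 7.4]
gripper_width: 0.179
grip_force: 35.5
```

```bash
python3 - <<'E'
from h import *
im,d,P=cloud("top"); V,U=np.mgrid[:480,:640]
cv2.imwrite("pics/t4.png",cv2.resize(im[180:320,280:480,::-1],None,fx=4,fy=4))
s=bot.sense();print(s["tool_pos"],s["contact_force"],s["grip_force"])
# head & slide in both: head top edges
P0=np.load("top0.npy"); m=(P0[...,2]>120)&(P0[...,2]<128)&(U>360)&(U<395)&(V>195)&(V<250)
r=cv2.minAreaRect(P0[m][:,:2].astype(np.float32)); print("head",r)
E
```

```text
[480.38188205  25.34279259  69.68189381] [-2.05747483 -0.89482341  7.45257468] 35.513532757759094
head ((589.8524169921875, -13.987829208374023), (55.12934112548828, 74.97598266601562), 87.6482925415039)
```

View pics/t4.png

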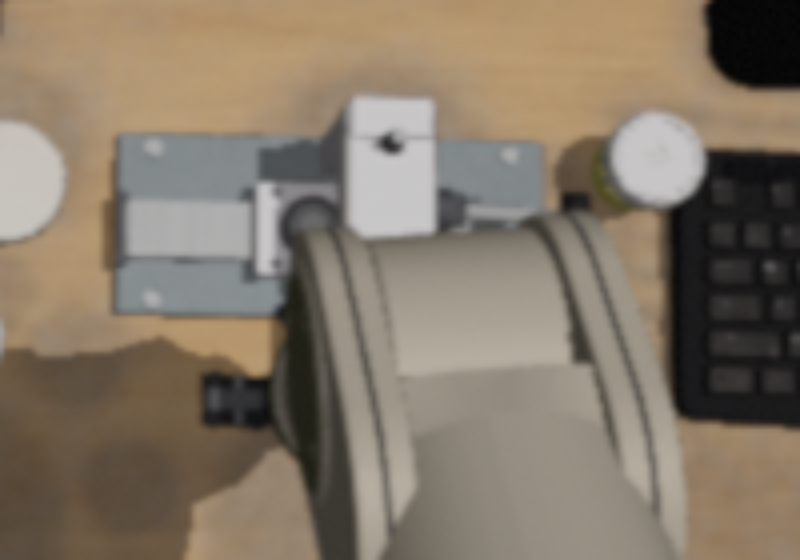

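The top crop shows the slide's source at crop (310,215) approaching the head, whose edges lie at crop x 346–436. I expect the notch at TCP y ≈ -3 ± 3, so I'll advance slowly and watch the force.

servo_tool([
  {"hand": 1, "tx": 0, "ty": -0.6, "tz": 0, "yaw": 0},
  {"hand": 1, "tx": 0, "ty": -0.8, "tz": 0, "yaw": 0},
  {"hand": 1, "tx": 0, "ty": -0.5, "tz": 0, "yaw": 0},
  {"hand": 1, "tx": 0, "ty": 0, "tz": 0, "yaw": 0},
  {"hand": 1, "tx": 0, "ty": 0, "tz": 0, "yaw": 0},
])

```text
time_s: 8.43
tool_pos: [479.6, 6.7, 69.6]
orientation: [[-0.999, 0.039, -0.0], [0.039, 0.999, 0.0], [0.0, 0.0, -1.0]]
contact_force: [-4.4, -0.6, 8.6]
gripper_width: 0.183
grip_force: 35.6
```

servo_tool([
  {"hand": 1, "tx": 0, "ty": -0.1, "tz": 0, "yaw": 0},
  {"hand": 1, "tx": 0, "ty": -0.1, "tz": 0, "yaw": 0},
  {"hand": 1, "tx": 0, "ty": 0, "tz": 0, "yaw": 0},
  {"hand": 1, "tx": 0, "ty": 0, "tz": 0, "yaw": 0},
  {"hand": 1, "tx": 0, "ty": 0, "tz": 0, "yaw": 0},
])

```text
time_s: 9.05
tool_pos: [479.5, 5.1, 69.7]
orientation: [[-0.999, 0.039, -0.0], [0.039, 0.999, 0.0], [0.0, 0.0, -1.0]]
contact_force: [-4.9, 0.2, 8.8]
gripper_width: 0.177
grip_force: 35.6
```

servo_tool([
  {"hand": 1, "tx": 0, "ty": -0.1, "tz": 0, "yaw": 0},
  {"hand": 1, "tx": 0, "ty": -0.1, "tz": 0, "yaw": 0},
  {"hand": 1, "tx": 0, "ty": 0, "tz": 0, "yaw": 0},
  {"hand": 1, "tx": 0, "ty": 0, "tz": 0, "yaw": 0},
  {"hand": 1, "tx": 0, "ty": 0, "tz": 0, "yaw": 0},
])

```text
time_s: 9.68
tool_pos: [479.4, 3.1, 69.7]
orientation: [[-0.999, 0.039, -0.0], [0.039, 0.999, 0.0], [0.0, 0.0, -1.0]]
contact_force: [-4.8, 0.1, 8.2]
gripper_width: 0.18
grip_force: 35.6
```

servo_tool([
  {"hand": 1, "tx": 0, "ty": -0.1, "tz": 0, "yaw": 0},
  {"hand": 1, "tx": 0, "ty": -0.1, "tz": 0, "yaw": 0},
  {"hand": 1, "tx": 0, "ty": 0, "tz": 0, "yaw": 0},
  {"hand": 1, "tx": 0, "ty": 0, "tz": 0, "yaw": 0},
  {"hand": 1, "tx": 0, "ty": 0, "tz": 0, "yaw": 0},
])

```text
time_s: 10.3
tool_pos: [479.4, 0.9, 69.7]
orientation: [[-0.999, 0.039, -0.0], [0.039, 0.999, 0.0], [0.0, 0.0, -1.0]]
contact_force: [-4.8, -0.5, 10.1]
gripper_width: 0.189
grip_force: 35.6
```

servo_tool([
  {"hand": 1, "tx": 0, "ty": -0.1, "tz": 0, "yaw": 0},
  {"hand": 1, "tx": 0, "ty": 0, "tz": 0, "yaw": 0},
  {"hand": 1, "tx": 0, "ty": 0, "tz": 0, "yaw": 0},
  {"hand": 1, "tx": 0, "ty": 0, "tz": 0, "yaw": 0},
  {"hand": 1, "tx": 0, "ty": 0, "tz": 0, "yaw": 0},
])

```text
time_s: 10.92
tool_pos: [479.3, -0.3, 69.7]
orientation: [[-0.999, 0.039, -0.0], [0.039, 0.999, 0.0], [0.0, 0.0, -1.0]]
contact_force: [-3.3, -0.7, 8.3]
gripper_width: 0.176
grip_force: 35.6
```

servo_tool([
  {"hand": 1, "tx": 0, "ty": -0.1, "tz": 0, "yaw": 0},
  {"hand": 1, "tx": 0, "ty": 0, "tz": 0, "yaw": 0},
  {"hand": 1, "tx": 0, "ty": 0, "tz": 0, "yaw": 0},
  {"hand": 1, "tx": 0, "ty": 0, "tz": 0, "yaw": 0},
  {"hand": 1, "tx": 0, "ty": 0, "tz": 0, "yaw": 0},
])

```text
time_s: 11.55
tool_pos: [479.2, -1.6, 69.6]
orientation: [[-0.999, 0.039, -0.0], [0.039, 0.999, -0.0], [0.0, -0.0, -1.0]]
contact_force: [-3.7, -2.2, 8.6]
gripper_width: 0.18
grip_force: 35.7
```

servo_tool([
  {"hand": 1, "tx": 0, "ty": -0.1, "tz": 0, "yaw": 0},
  {"hand": 1, "tx": 0, "ty": 0, "tz": 0, "yaw": 0},
  {"hand": 1, "tx": 0, "ty": 0, "tz": 0, "yaw": 0},
  {"hand": 1, "tx": 0, "ty": 0, "tz": 0, "yaw": 0},
  {"hand": 1, "tx": 0, "ty": 0, "tz": 0, "yaw": 0},
])

```text
time_s: 12.18
tool_pos: [479.2, -2.7, 69.6]
orientation: [[-0.999, 0.039, -0.0], [0.039, 0.999, -0.0], [0.0, -0.0, -1.0]]
contact_force: [-4.3, -3.6, 9.6]
gripper_width: 0.181
grip_force: 35.7
```

servo_tool([
  {"hand": 1, "tx": 0, "ty": -0.1, "tz": 0, "yaw": 0},
  {"hand": 1, "tx": 0, "ty": 0, "tz": 0, "yaw": 0},
  {"hand": 1, "tx": 0, "ty": 0, "tz": 0, "yaw": 0},
  {"hand": 1, "tx": 0, "ty": 0, "tz": 0, "yaw": 0},
  {"hand": 1, "tx": 0, "ty": 0, "tz": 0, "yaw": 0},
])

```text
time_s: 12.8
tool_pos: [479.2, -3.1, 69.7]
orientation: [[-0.999, 0.039, -0.0], [0.039, 0.999, 0.0], [0.0, 0.0, -1.0]]
contact_force: [-4.0, -0.5, 8.9]
gripper_width: 0.183
grip_force: 35.6
```

servo_tool([
  {"hand": 1, "tx": 0, "ty": -0.1, "tz": 0, "yaw": 0},
  {"hand": 1, "tx": 0, "ty": 0, "tz": 0, "yaw": 0},
  {"hand": 1, "tx": 0, "ty": 0, "tz": 0, "yaw": 0},
  {"hand": 1, "tx": 0, "ty": 0, "tz": 0, "yaw": 0},
  {"hand": 1, "tx": 0, "ty": 0, "tz": 0, "yaw": 0},
])

```text
time_s: 13.42
tool_pos: [479.2, -3.4, 69.7]
orientation: [[-0.999, 0.038, -0.0], [0.038, 0.999, 0.001], [0.0, 0.001, -1.0]]
contact_force: [-4.0, 2.4, 7.6]
gripper_width: 0.18
grip_force: 35.6
```

The resistance reversed, from a pull-in of -3.6 N to +2.4 N against the motion. It happened at TCP y ≈ -3.3, right where the vision puts the notch, so the slide is seated. I'll relax slightly, settle and check once with the camera.

servo_tool([
  {"hand": 1, "tx": 0, "ty": 0.06, "tz": 0, "yaw": 0},
  {"hand": 1, "tx": 0, "ty": 0, "tz": 0, "yaw": 0},
  {"hand": 1, "tx": 0, "ty": 0, "tz": 0, "yaw": 0},
  {"hand": 1, "tx": 0, "ty": 0, "tz": 0, "yaw": 0},
  {"hand": 1, "tx": 0, "ty": 0, "tz": 0, "yaw": 0},
])

```text
time_s: 14.05
tool_pos: [479.2, -3.2, 69.7]
orientation: [[-0.999, 0.039, -0.0], [0.039, 0.999, 0.0], [0.0, 0.0, -1.0]]
contact_force: [-3.9, 1.0, 7.9]
gripper_width: 0.181
grip_force: 35.6
```

```bash
python3 - <<'E'
from h import *
im,d,P=cloud("scene"); cv2.imwrite("pics/s5.png",cv2.resize(im[220:460,260:540,::-1],None,fx=2.4,fy=2.4))
E
```

```text
(no output)
```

View pics/s5.png

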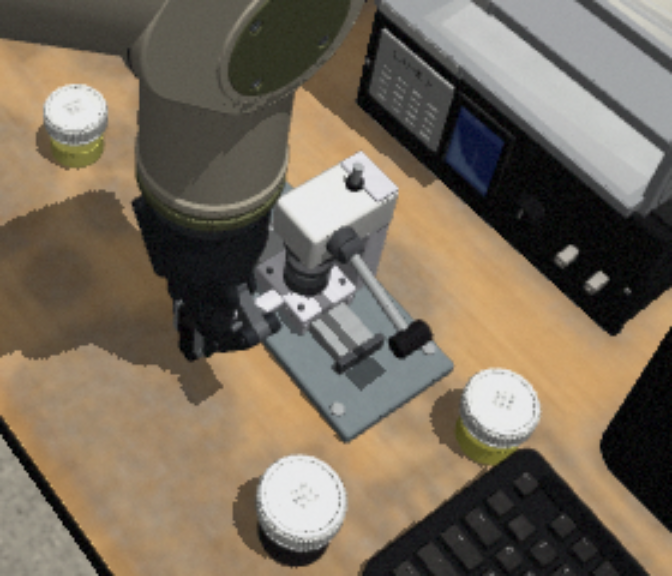

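The slide sits under the probe at crop (305,285), the lever is down with its knob at crop (410,338), and the pots in view are undisturbed. Handing in.

```bash
python3 -c "
from cell import bot
print(bot.job_done())"
```

```text
the job is handed in; nothing more can be done
None
```

I pressed the lever down to its stop, drew the slide until the detent force showed it seated in the notch, and handed in at about 14 s still gripping the handle at 36 N; the pots in the last picture were undisturbed (the tin was hidden by the arm), and no verdict was returned.

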